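Hang the washed parts basket on the drip stand

TASK

The parts in the steel basket have just been washed and need to drip dry. Swing the yellow two-prong hook of the drip stand out over its blue tray until it reaches its stop, then pick the basket up by its handle, lower the handle onto both prongs and only then let go, so that the basket hangs over the tray with both parts still in it. Do not tip the basket, and leave the fan, the multimeter and the capacitor alone.

Things in the scene. Friction and masses are not known exactly. Their poses are not given: they have to be found in the camera images.
- basket: open steel basket, 138 mm long (its x) by 90 mm wide (its y), walls 50 mm high and 3 mm thick, with a rigid bail handle; 0.28 kg plus 0.13 kg of parts. Origin: centre of its underside. The handle is two 8 mm wires that rise at x = +-66 mm to a straight horizontal 8 mm bar along x, 145 mm above the underside
- handle_mid (a point): middle of the handle's top bar, at the centre of the red grip sleeve (40 mm long along the bar, 14 mm wide, 16 mm high), 145 mm above the basket's underside; axes as the basket's. To the left and right of the sleeve the bare bar runs on to x = +-66 mm
- stand: fixed drip stand; origin on the table under its upright post (20 mm thick), which is also the vertical hinge axis of the hook; the post and the hinge cap (34 mm wide) end 260 mm above the table. Its blue drip tray, 180 mm (x) by 290 mm (y) and 18 mm high, runs from y = +40 mm to y = -250 mm in the stand's frame
- swing_arm (a joint): angle of the yellow hook arm about the post, stiff with friction (about 0.25 N m, it stays where it is left): 0 = the arm points along the stand's -x, growing as it turns counter-clockwise seen from above; 1.55 = its stop, where it points along the stand's -y, over the tray. Starts between 0 and 0.5
- hook_seat (a point): point midway between the two prongs where the centre of the handle bar lies when hung: 160 mm from the post axis, 238 mm above the table. x points along the arm from the prong tips to the post, y across the prongs, z up. Prongs: 8 mm thick, at y = +-40 mm, with a shallow valley at the seat. The basket must come in from beyond the tips, its bar above them and its body below the prongs
- prong_tips (a point): point midway between the ends of the upturned prong tips, 200 mm from the post axis; the tips' tops are 264 mm above the table. From post to tips: 12 mm arm, then at 85 mm a 10 mm thick crossbar (80 mm long), from its ends the prongs, level to 135 mm, 10 mm lower at 160 mm (valley), level again at 185 mm, tips. Arm, crossbar and level parts are centred 240 mm above the table
- heatsink: aluminium finned heat sink, 50 x 40 x 28 mm, lying loose in the basket; origin: centre of its underside
- terminal: green terminal block, 22 x 60 x 24 mm, lying loose in the basket; origin: centre of its underside
- fan: bystander: black square fan, 120 x 120 x 38 mm, lying flat; origin: centre of its underside
- multimeter: bystander: orange multimeter, 175 x 88 x 46 mm, lying on its back; origin: centre of its underside
- capacitor: bystander: blue upright capacitor, 40 mm in diameter, 60 mm high; origin: centre of its underside

How it is judged (in metres and radians):
On the way, in this order (a step that is already met when the one before it is completed fails the run):
1. the yellow hook arm is swung out over the tray to its stop (joint above 1.4 of 1.55 rad) while the basket still stands on the table (value of joint swing_arm above 1.4 rad and height (world z) of basket below 0.01 m), for 0.2 s.
2. the basket is lifted by the gripper, at least 40 mm clear of the table (height (world z) of basket above 0.04 m and contact force between the fingers and basket above 0.5 N), for 0.1 s.
3. while the gripper still holds it, the handle bar lies in both prongs' valley: within 20 mm along the arm, 16 mm across, 10 mm in height, square within 0.2 rad (x of handle_mid in the frame of hook_seat between -0.02 and 0.02 m and y of handle_mid in the frame of hook_seat between -0.016 and 0.016 m and z of handle_mid in the frame of hook_seat between -0.01 and 0.01 m and angle between the x axis of basket and the y axis of hook_seat, either way round below 0.2 rad and contact force between the fingers and basket above 0.5 N), for 0.1 s.
At the end, for the whole second after the job is handed in: Hook arm still at its stop (over 1.4 rad). Basket released, at rest, hanging only on both prongs: bar within 20 mm along the arm, 16 mm across and 10 mm in height of the seat, square to the arm within 0.2 rad; basket upright within 0.25 rad, both parts inside it (x of handle_mid in the frame of hook_seat between -0.02 and 0.02 m and y of handle_mid in the frame of hook_seat between -0.016 and 0.016 m and z of handle_mid in the frame of hook_seat between -0.01 and 0.01 m and angle between the x axis of basket and the y axis of hook_seat, either way round below 0.2 rad and value of joint swing_arm above 1.4 rad and contact force between basket and stand above 1.5 N and height (world z) of basket above 0.06 m and angle between basket's own z axis and vertical below 0.25 rad and linear speed of basket below 0.03 m/s and angular speed of basket below 0.3 rad/s and x of heatsink in the frame of basket between -0.067 and 0.067 m and y of heatsink in the frame of basket between -0.043 and 0.043 m and z of heatsink in the frame of basket between -0.005 and 0.03 m and x of terminal in the frame of basket between -0.067 and 0.067 m and y of terminal in the frame of basket between -0.043 and 0.043 m and z of terminal in the frame of basket between -0.005 and 0.03 m); the robot touches nothing.
It fails at once if the basket is tipped by more than 0.5 rad (angle between basket's own z axis and vertical above 0.5 rad).
It fails at once if the fan, the multimeter or the capacitor is moved by more than 25 mm (distance of any of fan, multimeter, capacitor from where it was at the start of the episode above 0.025 m).
It also fails if it takes over 69 s, if anything falls off the work surface, if the arm or the gripper's body presses on something with over 40 N, if the wrist force passes 120 N, or if a joint passes its speed limit or range.

ROBOT

A 6-joint arm with a two-finger parallel gripper is mounted at the origin on the work surface. World frame = base frame: x ahead of the robot, y to its left, z up, the work surface at z = 0. Lengths are in m, angles in degrees, forces in N, time in s.
With the tool pointing down it reaches from about 0.3 to 0.85 m from the base axis. Payload 5.4 kg.
Tool frame: the origin (TCP) lies at the very end of the fingers, on their centre line; the grasp point (between the pads) lies 19 mm behind it (pinch_z is the distance from the TCP to the grasp point, in m); z points along the fingers, y is the line along which they close (so a half turn about z gives the same grasp; the last joint's range is limited). The gripper opens to 85 mm and grips with 20 to 120 N. Pads are 22 mm wide; open, the fingers measure 114 mm over their backs; the gripper's body (76 mm by 85 mm) begins 54 mm behind the grasp point. The pads swing forward as they close: fully open they stand 13 mm farther back than shut.
Start: joints at [59.353, 9.076, 91.501, -0, 79.423, -12.038], TCP at [0.184, 0.545, 0.231] pointing down, gripper open.
Joint ranges: [-166.64, 166.64], [-54.1, 131.32], [10.49, 154.53], [-73.88, 253.88], [9.74, 151.15], [-171.62, 171.62]. Speed limits (degrees/s): [147.25, 147.25, 180, 180, 180, 180].

INTERFACE

Orientations are given as [roll, pitch, yaw] about the fixed x, y, z axes, in that order (R = Rz(yaw) Ry(pitch) Rx(roll)).
In Python, from workcell import get_state, snapshot, job_done, pinch_z gives the robot as it stands.
- The arm moves only by the shell command python3 -m handwheel 'ROWS' [FORCE]. ROWS is JSON, a list of rows, each a list of 5 numbers: the shift along the tool's x, y, z in m, then the turn about the tool's z in degrees, then the opening, from 0 (shut) to 1 (fully open). A call has 1 to 8 rows; each row is the pose to reach, as a shift and turn from the pose commanded when the call began, along the tool's axes at that moment; what a row does not reach only later rows make up. A row lasts 1/8 s, in which the tool goes at most 62.5 mm and 10.7 degrees, less where a joint would pass 70% of its speed; a pose out of reach is approached as far as the arm can. A call with a gripper value outside its range is refused whole. The fingers move at their own pace and stop on an object; FORCE is the grip in N (left out, the last holds). Time passes only in rows, so rows that repeat a pose let the fingers close. It gives the time, the measured TCP pose, the force, the opening and the grip force at its end, in the units of the state.
- get_state(): the state, without advancing time (a new reading comes with each control period).
- snapshot(name): name is "scene" or "side" or "wrist"; returns a dict with "frame" (400x640x3 uint8, red, green, blue), "fx", "fy", "cx", "cy" (pixels), "D" ([k1, k2, p1, p2, k3] as OpenCV has them; the pictures are not rectified), "R" (3x3) and "t" (3): a world point X has camera coordinates R X + t. Camera axes: x right, y down, z forward; pixel columns grow to the right and rows downward; lengths in m; the calibration is good to about 2 mm. A picture is of the moment at which its call begins. There is no depth.
- job_done(): hands the job in; it is judged then, once.
The state is a dict: "t": time; "joints": joint angles; "qvel": joint speeds; "effort": joint torques, N m; "ee_pos": TCP position; "tool_rot": TCP orientation; "force": force on the tool from outside, world axes, zero at the start; "ft_torque": the same for the moment, N m; "gripper_width": finger opening in m; "gripper_force": force on a finger pad.
Only numpy, scipy, OpenCV 4.12 (cv2) and the standard library are available. Lean on these libraries where they do the work, as an engineer would, in place of code of your own. Each camera call takes 0.05 s, during which the arm holds its last target. There are 200 camera calls.

## Working session

There is one attempt and no reset: what is moved stays moved. The work goes in short steps, Python scripts to look and compute and a shell command to move; the robot and the scene stay as the last step left them, time stands still between calls to the robot, and variables do not carry over. Pictures are saved under pics/ and viewed, at most 10 in all, crops included, and the job is handed in when it is done.

```bash
ls; mkdir -p pics
python3 - <<'E'
from workcell import *
import cv2,numpy as np
print(get_state(),pinch_z)
for n in ["scene","side","wrist"]:
    s=snapshot(n); cv2.imwrite(f"pics/{n}0.png",s["frame"][:,:,::-1]); print(n,s["fx"],s["cx"],s["cy"],s["D"],(-np.array(s["R"]).T@s["t"]).round(3),np.array(s["R"])[2].round(3))
E
```

```text
pics
{'t': 0.0, 'joints': array([ 5.93532177e+01,  9.11470360e+00,  9.15730891e+01, -2.18673501e-03,
        7.94245654e+01, -1.20380154e+01]), 'qvel': array([-0.00938478,  0.0805876 ,  0.01138232, -0.11871501,  0.01983525,
        0.00787557]), 'effort': array([ 1.32790748e-03, -3.95996726e+01, -3.31435347e+01, -1.40490915e-04,
        8.43025628e-03,  4.28383123e-05]), 'ee_pos': array([0.18319547, 0.54438377, 0.23028878]), 'tool_rot': array([-1.79889665e+02, -2.13319243e-02,  1.61391616e+02]), 'force': array([ 0.14422451, -0.53504612,  0.47710939]), 'ft_torque': array([ 0.051397  , -0.02096402, -0.07617591]), 'gripper_force': 0.0, 'gripper_width': 0.08491412955271344} 0.0187
scene 389.19088426539287 318.5281290398897 196.32625102735335 [0.01932905 0.         0.         0.         0.        ] [1.133 0.225 1.095] [-0.53  -0.125 -0.839]
side 370.3781769671688 327.2840549246754 199.56191560882033 [0.02875273 0.         0.         0.         0.        ] [ 0.236 -0.641  0.632] [ 0.356  0.784 -0.509]
wrist 330.20602197540734 318.49778542694844 200.03957120352496 [-0.02117541  0.          0.          0.          0.        ] [0.104 0.57  0.371] [ 0.305 -0.104 -0.947]
```

View pics/scene0.png

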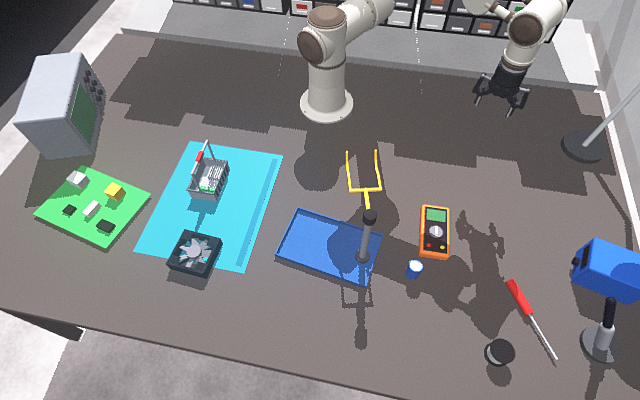

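View pics/side0.png

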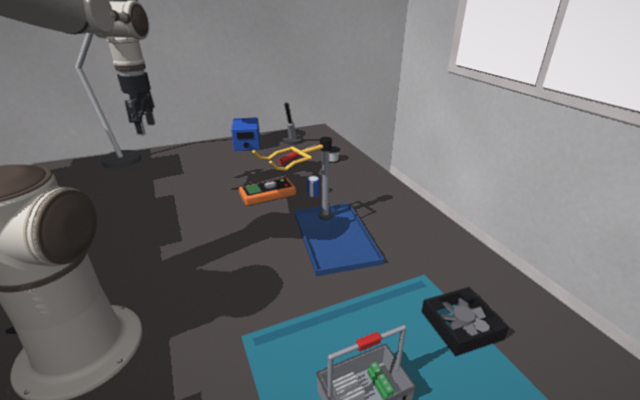

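Scene: basket near (208,178), red sleeve (199,156), hook arm (365,185), post cap (370,216), tray (330,247). Side: sleeve (369,341), post cap (326,145).

```bash
cat > h.py <<'E'
from workcell import *
import cv2,numpy as np
def ray(s,p):
    K=np.array([[s["fx"],0,s["cx"]],[0,s["fy"],s["cy"]],[0,0,1.]])
    u=cv2.undistortPoints(np.array(p,float).reshape(-1,1,2),K,np.array(s["D"],float)).reshape(-1,2)
    R=np.array(s["R"]); d=np.c_[u,np.ones(len(u))]@R
    return -R.T@np.array(s["t"]),d
def onz(s,p,z):
    c,d=ray(s,p); z=np.asarray(z,float).reshape(-1)
    return c+d*((z-c[2])/d[:,2])[:,None]
def tri(s1,p1,s2,p2):
    A=np.zeros((3,3));b=np.zeros(3)
    for s,p in((s1,p1),(s2,p2)):
        c,d=ray(s,[p]); d=d[0]/np.linalg.norm(d[0]); M=np.eye(3)-np.outer(d,d); A+=M;b+=M@c
    return np.linalg.solve(A,b)
def mask(f,lo,hi,roi):
    h=cv2.cvtColor(f,cv2.COLOR_RGB2HSV); m=cv2.inRange(h,lo,hi); o=np.zeros_like(m); x0,y0,x1,y1=roi; o[y0:y1,x0:x1]=m[y0:y1,x0:x1]; return o
def cen(m): y,x=np.nonzero(m); return [x.mean(),y.mean()],len(x)
E
python3 - <<'E'
from h import *
a=snapshot("scene");b=snapshot("side")
def red(s,roi): return mask(s["frame"],(0,150,80),(8,255,255),roi)|mask(s["frame"],(172,150,80),(180,255,255),roi)
pa,na=cen(red(a,(180,140,230,180)));pb,nb=cen(red(b,(340,320,400,360)))
print("sleeve",pa,na,pb,nb,tri(a,pa,b,pb).round(4))
# tray
m=mask(a["frame"],(105,120,40),(125,255,255),(260,195,400,300))
c=max(cv2.findContours(m,0,2)[0],key=cv2.contourArea)
print("tray px",cv2.boxPoints(cv2.minAreaRect(c)).round(0).tolist())
w=onz(a,c.reshape(-1,2),0.015)[:,:2]
(r)=cv2.minAreaRect(w.astype(np.float32)); print("tray rect",r,cv2.boxPoints(r).round(3).tolist())
# yellow
for n,s,roi in(("scene",a,(330,140,400,220)),("side",b,(240,135,330,180))):
    m=mask(s["frame"],(20,130,120),(32,255,255),roi); y,x=np.nonzero(m); print(n,len(x),x.min(),x.max(),y.min(),y.max())
    if n=="scene":
        P=np.c_[x,y]; 
        for lab,sel in(("left",x<356),("right",x>372)):
            i=np.argmin(np.where(sel,y,999)); print(lab,P[i],onz(s,[P[i]],.264)[0].round(3))
        print("low",P[np.argmax(y)])
print("cap",onz(a,[(370,212),(370,216)],.26).round(3).tolist(),tri(a,(370,216),b,(326,144)).round(3))
A=cv2.resize(a["frame"][120:220,170:250],None,fx=5,fy=5,interpolation=2)
B=cv2.resize(b["frame"][310:400,300:440],None,fx=400/140,fy=500/90*1.0,interpolation=2)
C=cv2.resize(a["frame"][135:235,330:410],None,fx=5,fy=5,interpolation=2)
cv2.imwrite("pics/c1.png",np.hstack([A,C])[:,:,::-1]); cv2.imwrite("pics/c2.png",cv2.resize(b["frame"][310:400,300:440],None,fx=5,fy=5)[:,:,::-1])
E
```

```text
sleeve [np.float64(198.94736842105263), np.float64(155.47368421052633)] 38 [np.float64(368.3469387755102), np.float64(340.7877551020408)] 245 [ 0.4577 -0.3147  0.1454]
tray px [[274.0, 256.0], [293.0, 202.0], [384.0, 234.0], [365.0, 288.0]]
tray rect ((0.616744339466095, 0.1315523087978363), (0.2904229760169983, 0.18634352087974548), 81.03084564208984) [[0.5019999742507935, 0.003000000026077032], [0.6859999895095825, -0.026000000536441803], [0.7310000061988831, 0.25999999046325684], [0.546999990940094, 0.28999999165534973]]
scene 235 345 381 150 208
left [346 151] [0.448 0.144 0.264]
right [374 150] [0.43  0.219 0.264]
low [366 208]
side 361 252 322 144 169
cap [[0.626, 0.236, 0.26], [0.637, 0.237, 0.26]] [0.628 0.237 0.243]
```

View pics/c1.png

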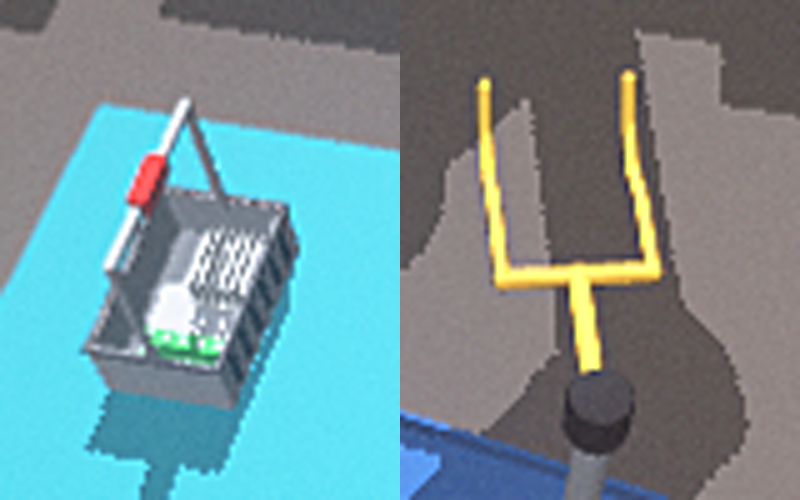

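View pics/c2.png

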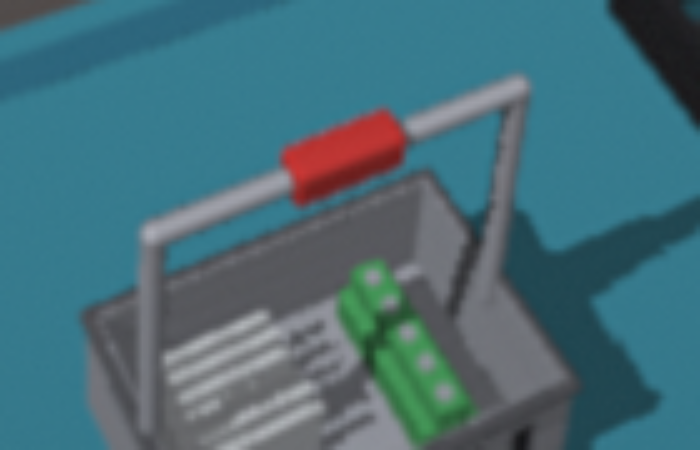

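Crops: bar ends at scene (207.0,140.6),(192.4,172.4), side (404,327),(330,356.4); prong tips scene (346.6,151.4),(375.8,149.6); crossbar ends (350,190),(381,189); cap top (370,214). Both parts lie in the basket.

```bash
cat > m.py <<'E'
from h import *
a=snapshot("scene");b=snapshot("side")
e1=tri(a,(207,140.6),b,(330,356.4));e2=tri(a,(192.4,172.4),b,(404,327))
print("bar",e1.round(4),e2.round(4),((e1+e2)/2).round(4),np.linalg.norm(e1-e2),np.degrees(np.arctan2(*(e2-e1)[1::-1])))
print(onz(a,[(207,140.6),(192.4,172.4)],.148).round(4).tolist())
t=onz(a,[(346.6,151.4),(375.8,149.6)],.262); x=onz(a,[(350,190),(381,189)],.242); p=onz(a,[(370,214)],.26)[0]
print("tips",t.round(3).tolist(),"xbar",x.round(3).tolist(),"post",p.round(4))
for q in(t,x): v=q.mean(0)-p; print(np.linalg.norm(v[:2]),np.degrees(np.arctan2(v[1],v[0]))%360)
E
python3 m.py
```

```text
bar [ 0.3921 -0.3137  0.1424] [ 0.5241 -0.3121  0.1435] [ 0.4581 -0.3129  0.143 ] 0.1319737770653012 0.7232007791937429
[[0.3976, -0.3112, 0.148], [0.5264, -0.309, 0.148]]
tips [[0.448, 0.146, 0.262], [0.426, 0.224, 0.262]] xbar [[0.559, 0.175, 0.242], [0.539, 0.255, 0.242]] post [0.6316 0.2365 0.26  ]
0.20178423078822022 194.81223637997206
0.08547926848304202 194.66252712314653
```

```bash
python3 -m handwheel '[[0,0,0,-9.3,0],[0,0,0,-18.6,0],[0,0,0,-18.6,0],[0,0,0,-18.6,0]]' 20
```

```text
t: 0.85
ee_pos: [0.1835, 0.5449, 0.2313]
tool_rot: [-180.0, -0.0, 179.8]
force: [0.2, -0.1, 0.1]
gripper_width: 0.0123
gripper_force: 0.0
```

```bash
python3 -m handwheel '[[-0.034,-0.034,0,0,0],[-0.068,-0.068,0,0,0],[-0.102,-0.102,0,0,0],[-0.136,-0.137,0,0,0],[-0.17,-0.172,0,0,0],[-0.204,-0.208,0.005,0,0],[-0.238,-0.244,0.012,0,0],[-0.268,-0.274,0.019,0,0]]'
python3 - <<'E'
import numpy as np
p=np.array([.632,.236]);c=np.array([.452,.271])
for th,o in[(194.7,.06),(203,.056),(212,.056),(221,.056),(230,.056),(239,.056),(248,.056),(255,.056),(259,.056),(262,.056)]:
    t=np.radians(th);f=p+.165*np.array([np.cos(t),np.sin(t)])+o*np.array([np.sin(t),-np.cos(t)]);print(th,(np.array([-1,1])*(f-c)).round(3))
E
```

```text
t: 1.85
ee_pos: [0.4526, 0.2694, 0.2123]
tool_rot: [180.0, 0.0, 179.8]
force: [0.0, 1.0, -0.2]
gripper_width: -0.0001
gripper_force: 0.0
194.7 [-0.005 -0.019]
203 [-0.006 -0.048]
212 [-0.01  -0.075]
221 [-0.019 -0.101]
230 [-0.031 -0.125]
239 [-0.047 -0.148]
248 [-0.066 -0.167]
255 [-0.083 -0.18 ]
259 [-0.094 -0.186]
262 [-0.102 -0.191]
```

```bash
python3 -m handwheel '[[-0.005,-0.02,0,0,0],[-0.005,-0.034,0,0,0],[-0.006,-0.048,0,0,0],[-0.008,-0.061,0,0,0],[-0.01,-0.075,0,0,0],[-0.014,-0.088,0,0,0],[-0.019,-0.101,0,0,0],[-0.025,-0.113,0,0,0]]'
```

```text
t: 2.85
ee_pos: [0.4767, 0.157, 0.2122]
tool_rot: [-180.0, -0.0, 180.0]
force: [-0.1, 2.4, 0.2]
gripper_width: -0.0003
gripper_force: 0.7
```

```bash
python3 -m handwheel '[[-0.006,-0.012,0,0,0],[-0.014,-0.024,0,0,0],[-0.022,-0.035,0,0,0],[-0.031,-0.045,0,0,0],[-0.041,-0.054,0,0,0],[-0.05,-0.061,0,0,0],[-0.058,-0.067,0,0,0],[-0.061,-0.069,0,0,0]]'
python3 - <<'E'
from h import *
a=snapshot("scene"); cv2.imwrite("pics/s1.png",cv2.resize(a["frame"][150:270,280:420],None,fx=5,fy=5,interpolation=2)[:,:,::-1])
E
```

```text
t: 3.85
ee_pos: [0.5378, 0.0885, 0.2122]
tool_rot: [-180.0, -0.0, 180.0]
force: [-1.4, 1.4, -0.6]
gripper_width: 0.0002
gripper_force: 0.6
```

View pics/s1.png

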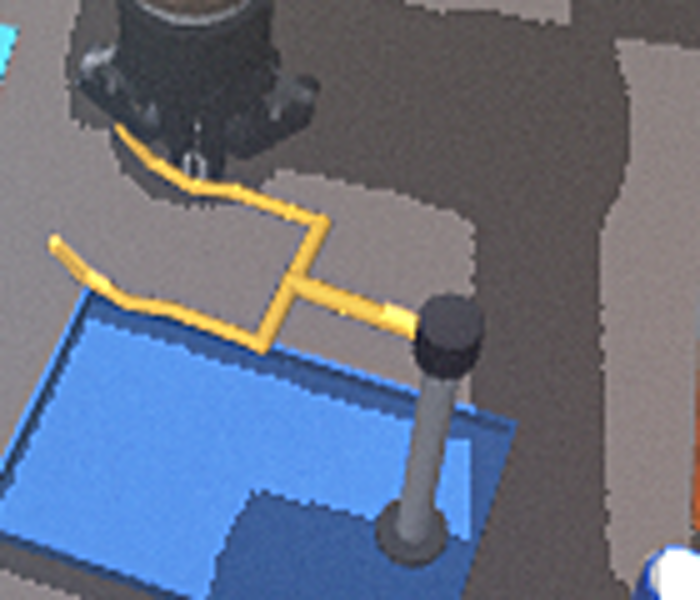

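The arm is nearly out over the tray: tips at (303.6,175.6),(291,198.4), crossbar ends (345,194),(332.8,219). Finger is on the outer prong; push on to the stop in small steps.

```bash
python3 -m handwheel '[[-0.004,-0.001,0,0,0],[-0.008,-0.003,0,0,0],[-0.012,-0.005,0,0,0],[-0.012,-0.005,0,0,0]]'
cat > ang.py <<'E'
from h import *
import sys,json
a=snapshot("scene"); 
m=mask(a["frame"],(18,130,100),(32,255,255),(280,160,372,230))
y,x=np.nonzero(m); w=onz(a,np.c_[x,y],.24)[:,:2]-[.632,.236]
th=np.degrees(np.arctan2(w[:,1],w[:,0]))%360; r=np.hypot(*w.T)
# arm only
s=(r>.035)&(r<.07); print("arm angle",th[s].mean(),s.sum())
s=(r>.02)&(r<.096)&True; 
for lo,hi in((.12,.17),(.1,.135)): 
    s=(r>lo)&(r<hi); q=th[s]; c=(q.min()+q.max())/2; print(lo,(q[q<c].mean()+q[q>c].mean())/2)
E
python3 ang.py
```

```text
t: 4.4
ee_pos: [0.545, 0.0857, 0.2119]
tool_rot: [179.8, -0.7, -179.9]
force: [-20.8, 5.4, 10.2]
gripper_width: -0.0001
gripper_force: 10.4
arm angle 258.27439104625375 59
0.12 260.15241032178346
0.1 259.30780425945886
```

```bash
python3 -m handwheel '[[0.02,0.003,0,0,0],[0.045,0.005,0,0,0],[0.06,-0.02,-0.02,0,0],[0.075,-0.07,-0.04,0,0],[0.085,-0.13,-0.04,0,1],[0.092,-0.19,-0.04,0,1],[0.092,-0.25,-0.04,0,1],[0.092,-0.3,-0.04,0,1]]' 
python3 ang.py
```

```text
t: 5.45
ee_pos: [0.4575, -0.2188, 0.2529]
tool_rot: [-179.9, 0.1, 179.9]
force: [0.1, 0.4, 0.4]
gripper_width: 0.0724
gripper_force: 0.0
arm angle 258.5918638987619 48
0.12 260.1373706692852
0.1 259.40538556381705
```

```bash
python3 -m handwheel '[[0,-0.05,0,0,1],[0,-0.095,0,0,1],[0,-0.095,0,0,1],[0,-0.095,0,0,1]]'
python3 - <<'E'
from h import *
print(get_state()["ee_pos"],get_state()["gripper_width"])
w=snapshot("wrist");b=snapshot("side")
def red(s,roi): return mask(s["frame"],(0,150,60),(8,255,255),roi)|mask(s["frame"],(172,150,60),(180,255,255),roi)
m=red(w,(0,0,640,400)); p,n=cen(m);print(p,n)
c=max(cv2.findContours(m,0,2)[0],key=cv2.contourArea).reshape(-1,2)
q=onz(w,c,.153)[:,:2]; r=cv2.minAreaRect(q.astype(np.float32)); print(r)
print("c",onz(w,[p],.15))
cv2.imwrite("pics/w1.png",w["frame"][:,:,::-1])
E
```

```text
t: 6.0
ee_pos: [0.4576, -0.3106, 0.2523]
tool_rot: [180.0, 0.0, 180.0]
force: [0.6, -0.1, -1.0]
gripper_width: 0.0856
gripper_force: 0.0
[ 0.45761553 -0.31064684  0.2523168 ] 0.08559466192219407
[np.float64(313.9065868263473), np.float64(197.9568862275449)] 835
((0.4543648660182953, -0.315126895904541), (0.04047166928648949, 0.012938850559294224), 0.17771925032138824)
c [[ 0.4548114  -0.31490577  0.15      ]]
```

View pics/w1.png

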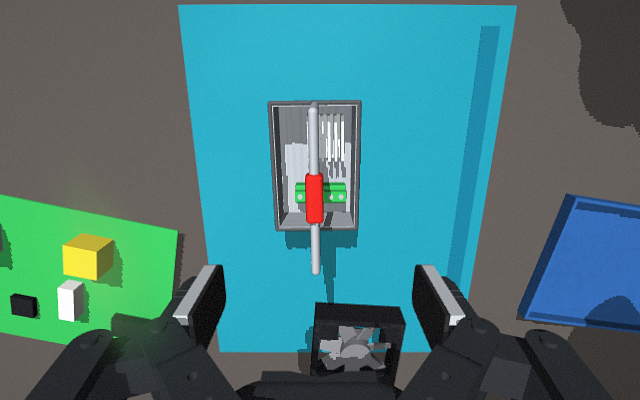

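Wrist view shows the sleeve at (314,198), bar vertical in the picture, midway between the open fingers; descend.

```bash
python3 -m handwheel '[[0.0015,-0.004,0.04,0,1],[0.0015,-0.004,0.08,0,1],[0.0015,-0.004,0.11,0,1],[0.0015,-0.004,0.126,0,1],[0.0015,-0.004,0.126,0,0],[0.0015,-0.004,0.126,0,0],[0.0015,-0.004,0.126,0,0],[0.0015,-0.004,0.126,0,0]]' 80 && python3 -m handwheel '[[0,0,0,0,0],[0,0,0,0,0]]'
```

```text
t: 7.1
ee_pos: [0.4563, -0.3153, 0.1273]
tool_rot: [-180.0, 0.1, 180.0]
force: [-1.9, 11.6, 19.5]
gripper_width: 0.013
gripper_force: 67.0
t: 7.35
ee_pos: [0.4565, -0.3152, 0.1273]
tool_rot: [-180.0, 0.1, 180.0]
force: [-0.0, 2.8, 5.6]
gripper_width: 0.0126
gripper_force: 79.2
```

```bash
python3 -m handwheel '[[0,0,-0.01,0,0],[0,0,-0.03,0,0],[0,0,-0.05,0,0],[0,0,-0.07,0,0],[0,0,-0.09,0,0],[0,0,-0.11,0,0],[0,0,-0.13,0,0],[0,0,-0.145,0,0]]' && python3 -m handwheel '[[0,0,0,0,0],[0,0,0,0,0],[0,0,0,0,0]]'
python3 - <<'E'
from h import *
w=snapshot("side"); cv2.imwrite("pics/w2.png",w["frame"][:,:,::-1])
E
```

```text
t: 8.35
ee_pos: [0.4555, -0.3151, 0.2717]
tool_rot: [180.0, -0.0, 180.0]
force: [0.0, -0.5, -4.0]
gripper_width: 0.0126
gripper_force: 78.1
t: 8.72
ee_pos: [0.4554, -0.3147, 0.2701]
tool_rot: [179.9, -0.1, 180.0]
force: [-0.8, -0.4, -3.9]
gripper_width: 0.0122
gripper_force: 78.1
```

View pics/w2.png

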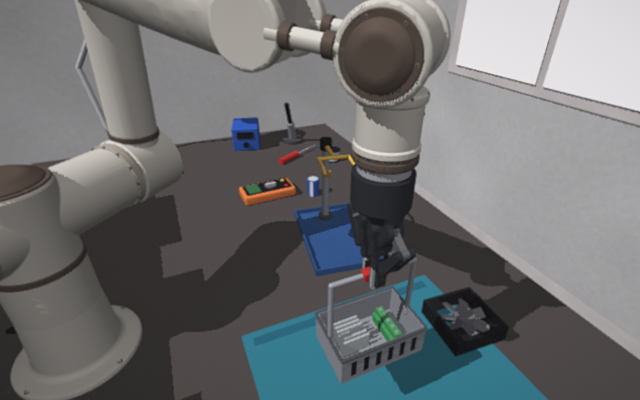

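Basket hangs level in the gripper, parts inside, hook over the tray at (338,158).

```bash
python3 -m handwheel '[[-0.004,0.008,-0.002,0,0],[-0.012,0.025,-0.004,1,0],[-0.021,0.044,-0.005,2,0],[-0.031,0.064,-0.005,3,0],[-0.041,0.084,-0.005,4,0],[-0.05,0.104,-0.005,5,0],[-0.06,0.124,-0.005,6,0],[-0.07,0.144,-0.005,7,0]]' && python3 -m handwheel '[[-0.006,0.021,0,1,0],[-0.013,0.042,0,2,0],[-0.02,0.062,0,3,0],[-0.026,0.08,0,3,0],[-0.032,0.096,0,3,0],[-0.036,0.106,0,3,0],[-0.036,0.106,0,3,0],[-0.036,0.106,0,3,0]]'
```

```text
t: 9.78
ee_pos: [0.5263, -0.1698, 0.2763]
tool_rot: [180.0, 0.0, 173.0]
force: [-0.2, 0.2, -3.7]
gripper_width: 0.0125
gripper_force: 78.1
t: 10.78
ee_pos: [0.5744, -0.0708, 0.2762]
tool_rot: [-180.0, -0.0, 170.0]
force: [0.5, -0.3, -3.1]
gripper_width: 0.0124
gripper_force: 78.1
```

```bash
python3 -m handwheel '[[-0.003,0.015,0,0,0],[-0.003,0.04,0,0,0],[-0.003,0.065,0,0,0],[-0.003,0.09,0,0,0],[-0.003,0.115,0,0,0],[-0.003,0.135,0,0,0],[-0.003,0.148,0,0,0],[-0.003,0.152,0,0,0]]' && python3 -m handwheel '[[0,0,0,0,0],[0,0,0,0,0]]'
python3 - <<'E'
from h import *
a=snapshot("scene");b=snapshot("side")
A=cv2.resize(a["frame"][150:290,270:410],(400,400),interpolation=2);B=cv2.resize(b["frame"][120:270,230:380],(400,400),interpolation=2)
cv2.imwrite("pics/w3.png",np.hstack([A,B])[:,:,::-1])
E
python3 ang.py
```

```text
t: 11.78
ee_pos: [0.604, 0.0794, 0.2762]
tool_rot: [-180.0, -0.0, 170.0]
force: [0.4, -0.2, -3.8]
gripper_width: 0.0127
gripper_force: 78.1
t: 12.02
ee_pos: [0.6039, 0.0782, 0.2763]
tool_rot: [-180.0, -0.0, 169.9]
force: [0.0, -0.2, -3.7]
gripper_width: 0.0123
gripper_force: 78.1
arm angle 258.1740606855793 60
0.12 259.29328563922365
0.1 259.0531644991857
```

View pics/w3.png

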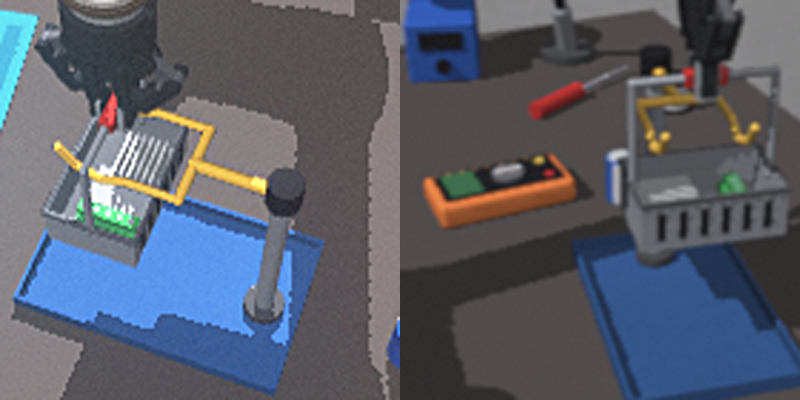

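Bar is centred above both prongs (side crop: bar middle x≈703, prongs 657/745); lower it.

```bash
python3 -m handwheel '[[0,0,0.008,0,0],[0,0,0.018,0,0],[0,0,0.028,0,0],[0,0,0.036,0,0],[0,0,0.042,0,0],[0,0,0.046,0,0],[0,0,0.049,0,0],[0,0,0.049,0,0]]' && python3 -m handwheel '[[0,0,0.002,0,0],[0,0,0.004,0,0],[0,0,0.004,0,0]]'
```

```text
t: 13.18
ee_pos: [0.6039, 0.0789, 0.2272]
tool_rot: [-180.0, -0.0, 170.0]
force: [0.9, 0.1, -4.0]
gripper_width: 0.0128
gripper_force: 78.1
t: 13.55
ee_pos: [0.6038, 0.0789, 0.2231]
tool_rot: [-180.0, -0.0, 170.0]
force: [0.3, 0.1, -3.4]
gripper_width: 0.0126
gripper_force: 78.1
```

```bash
python3 -m handwheel '[[0,0,0.001,0,0],[0,0,0.002,0,0],[0,0,0.002,0,0]]' && python3 -m handwheel '[[0,0,0.001,0,0],[0,0,0.002,0,0],[0,0,0.002,0,0]]'
```

```text
t: 13.92
ee_pos: [0.6039, 0.0788, 0.2213]
tool_rot: [-180.0, 0.0, 170.0]
force: [0.3, -0.2, -3.3]
gripper_width: 0.0128
gripper_force: 78.1
t: 14.3
ee_pos: [0.6042, 0.0789, 0.2206]
tool_rot: [180.0, 0.1, 170.0]
force: [-5.0, -0.5, 5.9]
gripper_width: 0.0123
gripper_force: 79.5
```

Contact at the expected height (TCP 0.2206). Dwell and open partly.

```bash
python3 -m handwheel '[[0,0,0,0,0],[0,0,0,0,0],[0,0,0,0,0.15],[0,0,0,0,0.2],[0,0,0,0,0.3],[0,0,0,0,0.45],[0,0,0,0,0.45],[0,0,0,0,0.45]]' 20
python3 - <<'E'
from h import *
a=snapshot("scene");b=snapshot("side")
A=cv2.resize(a["frame"][150:290,270:410],(400,400),interpolation=2);B=cv2.resize(b["frame"][120:270,230:380],(400,400),interpolation=2)
cv2.imwrite("pics/w4.png",np.hstack([A,B])[:,:,::-1])
E
python3 ang.py
```

```text
t: 15.3
ee_pos: [0.604, 0.0788, 0.2192]
tool_rot: [180.0, 0.0, 170.0]
force: [-0.4, 0.6, 0.1]
gripper_width: 0.0382
gripper_force: 0.0
arm angle 258.1740606855793 60
0.12 260.2835525174715
0.1 258.11046848679496
```

View pics/w4.png

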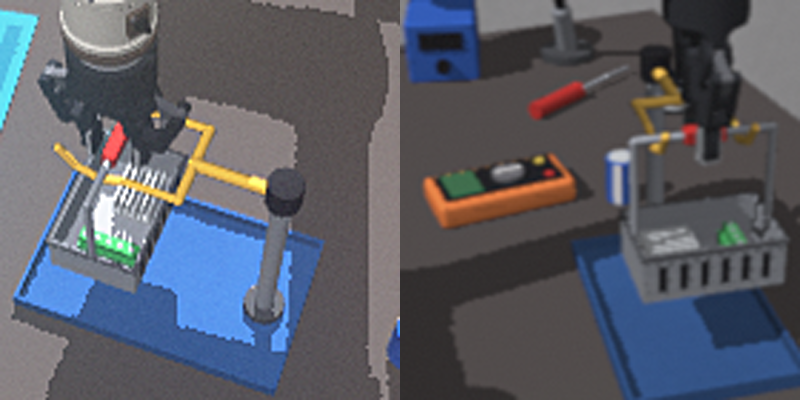

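The basket hangs on both prongs, bar level between them (side crop y≈130), parts inside, fingers clear of the sleeve. Go straight up slowly, then check.

```bash
python3 -m handwheel '[[0,0,-0.01,0,0.45],[0,0,-0.025,0,0.45],[0,0,-0.045,0,0.45],[0,0,-0.065,0,0.45],[0,0,-0.09,0,0.45],[0,0,-0.12,0,0.45],[0,0,-0.15,0,0.45],[0,0,-0.15,0,0.45]]' && python3 -m handwheel '[[0,-0.0,0,0,0.45],[0,0,0,0,0.45],[0,0,0,0,0.45],[0,0,0,0,0.45],[0,0,0,0,0.45],[0,0,0,0,0.45],[0,0,0,0,0.45],[0,0,0,0,0.45]]'
python3 - <<'E'
from h import *
a=snapshot("scene");b=snapshot("side")
def red(s,roi): return mask(s["frame"],(0,150,80),(8,255,255),roi)|mask(s["frame"],(172,150,80),(180,255,255),roi)
pa,na=cen(red(a,(290,180,330,225)));pb,nb=cen(red(b,(325,155,365,182)))
X=tri(a,pa,b,pb);print(pa,na,pb,nb,X.round(4),"seat ~ .604 .0785 .238")
A=cv2.resize(a["frame"][150:290,270:410],(400,400),interpolation=2);B=cv2.resize(b["frame"][120:270,230:380],(400,400),interpolation=2)
cv2.imwrite("pics/w5.png",np.hstack([A,B])[:,:,::-1])
E
python3 ang.py
```

```text
t: 16.45
ee_pos: [0.6052, 0.0788, 0.3739]
tool_rot: [180.0, 0.4, 170.0]
force: [0.5, -0.1, -0.0]
gripper_width: 0.0386
gripper_force: 0.0
t: 17.45
ee_pos: [0.6039, 0.0788, 0.3693]
tool_rot: [180.0, 0.0, 170.0]
force: [0.1, 0.9, 0.5]
gripper_width: 0.0387
gripper_force: 0.0
[np.float64(309.9264705882353), np.float64(199.5735294117647)] 68 [np.float64(343.78846153846155), np.float64(169.52884615384616)] 104 [0.6063 0.0779 0.239 ] seat ~ .604 .0785 .238
arm angle 258.1740606855793 60
0.12 259.8075752623932
0.1 259.1214740708589
```

View pics/w5.png

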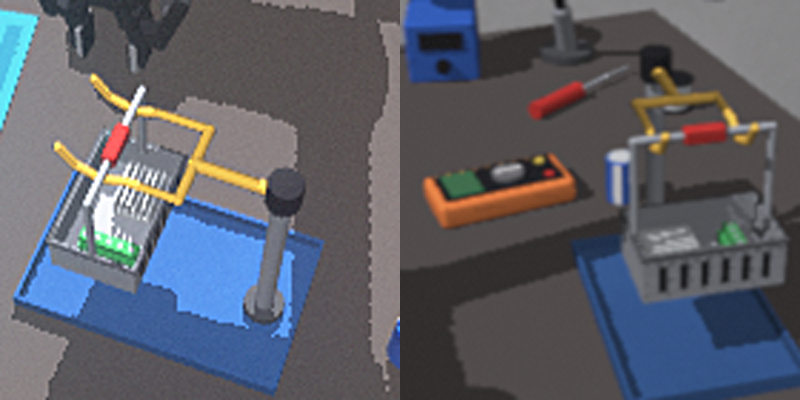

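The basket hangs level in both valleys (scene crop sleeve (117,143), side crop (705,133)), sleeve within about 3 mm of the seat, parts inside, gripper clear.

```bash
python3 -c "from workcell import *; print(job_done())"
```

```text
the job is handed in; nothing more can be done
None
```

The job is handed in: the hook is at its stop and the basket hangs level on both prongs over the tray, about 3 mm from the seat, with both parts inside and the gripper clear; the judge returned no verdict.

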